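# Hook and lock a hanging arm on a slotted stand

## Task

Pick up the steel hanging arm, hook the two claws on its back into the slots of the blue uprights on the small stand, and press it gently straight down until the red spring catch snaps over it and it sits locked fully home. Feel for the slots and for the stop instead of forcing anything, then let go; leave the two bottles and the eye loupe where they stand.

Things in the scene. Friction and masses are not known exactly. Their poses are not given: they have to be found in the camera images.
- bar_grip (a point): Grasp point of the loose hanging arm (0.25 kg), a 10 mm thick (y), 62 mm high, 90 mm long aluminium bar standing upright on the bench, with a steel back plate at its +x end and a black end stop 72 mm high at its -x end. The point is half-way up the bar (31 mm above its lower edge), 62 mm before (-x) the back plate's rear face. x points along the bar towards plate and claws, z up.
- hang_arm: The same arm; origin mid lower edge of the back plate's rear face (plate 5 x 110 x 70 mm). Claws at y = +-40 mm, 8 mm wide, stand out 12.5 mm in +x: tongue 6 mm thick, its underside at z = 60 mm; at its end a hook reaching down to z = 42 mm, 7.5 mm clear behind the plate. Black thumb pad on the bar by the plate: top z = 70 mm, x = -5 to -41 mm, 26 mm wide; press there.
- stand: Fixed stand, dark foot 120 x 180 x 12 mm; origin on the bench under the front face of the blue uprights, mid-way between them; x from the front face to the back, away from the robot, z up. Blue panel: uprights centred at y = +-40 mm, 30 mm wide, web 5 mm thick, top 168 to 200 mm above the bench. The arm must never press on the stand with more than 45 N (all contacts summed).
- stand_ref (a point): Mark on the uprights' front plane, mid-way between them, 108 mm above the bench; axes as the stand. The panel is clamped at an unknown height: the slots' lower edges lie 6 to 38 mm above this mark: find them by feel or eye. Slots: 14 mm wide, at y = +-40 mm, 30 mm high. Claws enter with the tongues' underside 18 to 24 mm over the true edge, and rest on it (hard stop) when home.
- catch (a joint): Red spring catch between the uprights, sloped on top, flat below. 0 = out; grows (m) to about 0.004 as the plate's lower bar passes, with 5 to 12 N of downward press, and returns to 0 when it has snapped into the plate's window. The plate meets it about 13 mm above home.
- home_pin (a joint): Yellow spring pin (under 2 N) under the back plate's place, at the stand's y = +18 mm. 0 = up and free; grows (m) as the plate's lower edge presses it down: 0.008 fully home, about 0.007 when locked and let go.
- flux_red: Bystander: white bottle with red cap, 28 mm across, 61 mm high, beside the stand; origin at the centre of its foot.
- oil_amber_a: Bystander: amber bottle with black cap, 30 mm across, 56 mm high, on the other side of the stand; origin at the centre of its foot.
- eye_loupe: Bystander: black eye loupe, 38 mm across, 31 mm high; origin at the centre of its foot.
There are look-alikes about, which are no part of the job. Leave any orange look-alike of the hang_arm alone.

How it is judged (in metres and radians):
At the end, for the whole second after the job is handed in: The arm hangs on the stand by both claws, its back plate within 5 mm of the uprights' face and within 6 mm of the middle, upright within 0.1 rad, pressed fully home (yellow pin down more than 6 mm) with the red catch snapped out again (less than 1.5 mm in), released and at rest (value of joint home_pin above 0.006 m and value of joint catch below 0.0015 m and x of hang_arm in the frame of stand between -0.005 and 0.003 m and y of hang_arm in the frame of stand between -0.006 and 0.006 m and angle between hang_arm's own z axis and vertical below 0.1 rad and linear speed of hang_arm below 0.02 m/s); the robot touches nothing.
It fails at once if the arm is forced against the stand with more than 45 N (contact force between hang_arm and stand above 45 N).
It fails at once if a bystander (bottle or loupe) is shifted more than 20 mm or knocked over (distance of any of flux_red, oil_amber_a, eye_loupe from where it was at the start of the episode above 0.02 m or angle between any of flux_red, oil_amber_a, eye_loupe's own z axis and vertical above 0.5 rad).
It also fails if it takes over 64 s, if anything falls off the work surface, if the arm or the gripper's body presses on something with over 40 N, if the wrist force passes 120 N, or if a joint passes its speed limit or range.

## Robot

A 6-joint arm with a two-finger parallel gripper is mounted at the origin on a cart in front of the work surface, level with it; the furniture and walls round the work are solid. World frame = base frame: x ahead of the robot, y to its left, z up, the work surface at z = 0. Lengths are in m, angles in degrees, forces in N, time in s.
With the tool pointing down it reaches from about 0.375 to 0.75 m from the base axis. Payload 9 kg.
Tool frame: the origin (TCP) lies midway between the tips of the shut fingers; the grasp point (between the pads) lies 19 mm behind it (ctrl.pinch_z is the distance from the TCP to the grasp point, in m); y points along the fingers, z is the direction in which the jaws open and shut, and the axes are right-handed (so a half turn about y gives the same grasp; the last joint's range is limited). The gripper opens to 85 mm and grips with 20 to 120 N. Pads are 22 mm wide; open, the fingers measure 114 mm over their backs; the gripper's body (76 mm by 85 mm) begins 54 mm behind the grasp point. The pads swing forward as they close: fully open they stand 13 mm farther back than shut.
Start: joints at [-84.379, 5.964, 5.575, 89.605, 0, 77.527], TCP at [0.186, -0.57, 0.231] pointing down, gripper open.
Joint ranges: [-171.21, 171.21], [-48.23, 106.86], [-62.78, 66.21], [-105.2, 120.99], [-86.42, 89.51], [-180, 180]. Speed limits (degrees/s): [127.2, 127.2, 147.25, 180, 180, 180].

## Interface

Orientations are given as [roll, pitch, yaw] about the fixed x, y, z axes, in that order (R = Rz(yaw) Ry(pitch) Rx(roll)).
In Python, from plant import ctrl gives the robot as it stands.
- The arm moves only by the shell command python3 -m inch 'ROWS'. ROWS is JSON, one flat list of numbers, 7 for each row, row after row: the opening, from -1 (shut) to 1 (fully open), then the shift along the tool's x, y, z in mm, then the turn, a rotation vector about the tool's x, y, z in units of 8 degrees (1.0 is 8 degrees). In form: [hand, tx, ty, tz, ax, ay, az, hand, tx, ty, tz, ax, ay, az, ...]. A call has exactly 10 rows; each row is the pose to reach, as a shift and turn from the pose measured when the call began, along the tool's axes at that moment; what a row does not reach only later rows make up. A row lasts 1/10 s, in which the tool goes at most 50 mm and 8.59 degrees, less where a joint would pass 70% of its speed; a pose out of reach is approached as far as the arm can. A call with a gripper value outside its range is refused whole. The fingers move at their own pace and stop on an object; the grip force is fixed at half the most. Time passes only in rows, so rows that repeat a pose let the fingers close, or fill a call up. It gives the time, the measured TCP pose, the force and the opening at its end, in the units of the state.
- ctrl.observe(): the state, without advancing time (a new reading comes with each control period).
- ctrl.read_camera(name): name is "scene" or "top" or "wrist"; returns the picture (480x640x3 uint8, red, green, blue); there is no depth.
- ctrl.camera_info(name): a dict with "fov_y" (degrees; the focal length in pixels is half the picture's height over the tangent of half this angle, whatever the lens; pixels are square), "cx", "cy" (the principal point, pixels), "eye" and "rotation" of the camera in the world; the wrist camera has in their place "hand_eye" (4x4, takes a point from camera to tool coordinates, whose origin is the TCP and whose axes are the tool frame's). Camera axes: x right, y up, looking along -z (the intrinsics and any distortion apply to the point x, -y, -z); pixel columns grow to the right and rows downward; lengths in m; the calibration is good to about 2 mm. A picture is of the moment at which its call begins: read the wrist's pose just before it. camera_info takes no time and is no camera call.
- ctrl.finish_job(): hands the job in, once; it reports no verdict.
The state is a dict: "t": time; "q": joint angles; "dq": joint speeds; "joint_efforts": joint torques, N m; "tool_pos": TCP position; "ee_rot": TCP orientation; "wrist_force": force on the tool from outside, world axes, zero at the start; "torque": the same for the moment, N m; "width": finger opening in m.
Only numpy, scipy, OpenCV 4.12 (cv2) and the standard library are available. Lean on these libraries where they do the work, as an engineer would, in place of code of your own. Each camera call takes 0.05 s, during which the arm holds its last target.

## Working session

There is one attempt and no reset: what is moved stays moved. The work goes in short steps, Python scripts to look and compute and a shell command to move; the robot and the scene stay as the last step left them, time stands still between calls to the robot, and variables do not carry over. Pictures are saved under pics/ and viewed, and the job is handed in when it is done.

```bash
ls; mkdir -p pics
python3 - <<'E'
from plant import ctrl
import cv2
for n in ["scene","top","wrist"]:
    s=ctrl.observe()
    im=ctrl.read_camera(n); cv2.imwrite(f"pics/{n}0.png",im[:,:,::-1]); print(n,ctrl.camera_info(n))
print(s, ctrl.pinch_z)
E
```

```text
pics
scene {'fov_y': 54.03663047610804, 'cx': 324.37146216621557, 'cy': 242.03849259720675, 'eye': array([0.14521475, 0.66621044, 0.89345646]), 'rotation': array([ 3.74045639e+01,  8.19461933e-02, -1.50422386e+02])}
top {'fov_y': 50.66609852715298, 'cx': 321.5276543518146, 'cy': 238.73413859000212, 'eye': array([0.30793493, 0.11955021, 1.06953357]), 'rotation': array([  9.87853196,   0.74806474, -89.58135246])}
wrist {'fov_y': 62.21473545978552, 'cx': 323.81621005586777, 'cy': 237.27827030750058, 'hand_eye': array([[ 4.05939567e-05, -9.56532027e-01, -2.91627296e-01,
        -7.45829494e-02],
       [-6.99391059e-04,  2.91627198e-01, -9.56531802e-01,
        -1.42994287e-01],
       [ 9.99999755e-01,  2.42790934e-04, -6.57151645e-04,
        -3.05520329e-05],
       [ 0.00000000e+00,  0.00000000e+00,  0.00000000e+00,
         1.00000000e+00]])}
{'t': 0.1, 'q': array([-8.43811157e+01,  5.99575886e+00,  5.52980363e+00,  8.96053290e+01,
        1.63089368e-03,  7.75285594e+01]), 'dq': array([-0.06490372, -0.07517577,  0.15704123, -0.00166362,  0.05543984,
        0.03507023]), 'joint_efforts': array([ 4.44784862e-03, -5.58209574e+01,  5.04718924e+01,  1.31520006e-02,
       -3.80873380e-04, -1.81810117e-05]), 'tool_pos': array([ 0.186314  , -0.57000956,  0.23057791]), 'ee_rot': array([-9.00692500e+01,  1.69864476e-02, -1.61909686e+02]), 'wrist_force': array([-0.75046584, -0.27224618,  1.39628171]), 'torque': array([-0.01817587,  0.03238701,  0.02115084]), 'width': 0.08539308342186867} 0.0187
```

View pics/scene0.png

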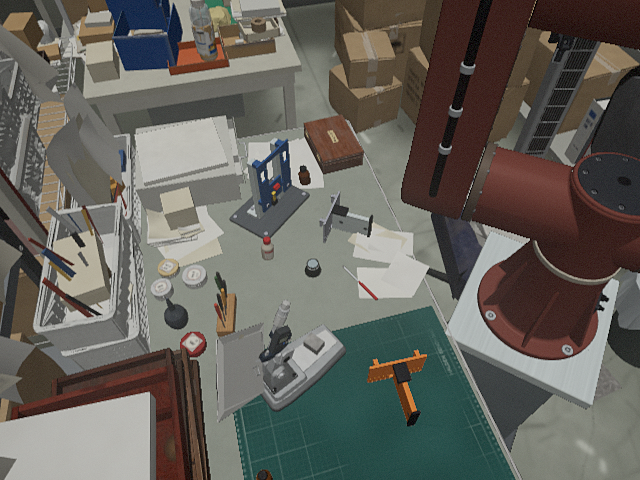

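View pics/top0.png

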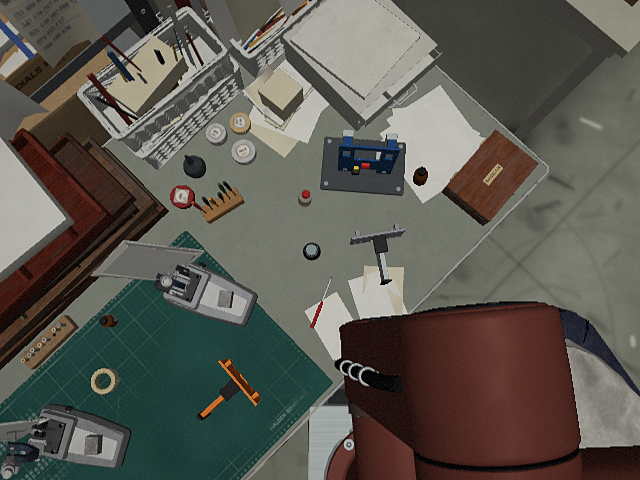

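View pics/wrist0.png

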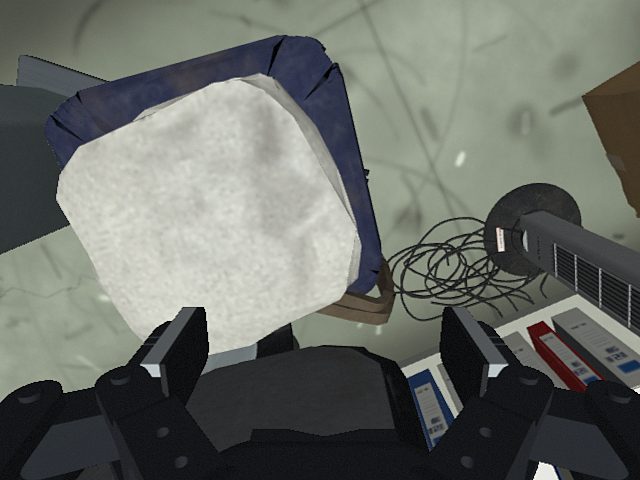

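The top view shows the steel arm at about (380,250), with the plate side toward the stand, and the stand at (365,165). The amber bottle is at (420,177), the red-cap bottle at (305,197) and the loupe at (312,251). The orange look-alike sits on the mat. I'll zoom in next.

Run:
```python
import cv2
t=cv2.imread("pics/top0.png")[120:300,290:440]; cv2.imwrite("pics/tz.png",cv2.resize(t,None,fx=3.3,fy=3.3,interpolation=cv2.INTER_CUBIC))
t=cv2.imread("pics/scene0.png")[130:280,220:400]; cv2.imwrite("pics/sz.png",cv2.resize(t,None,fx=4,fy=4,interpolation=cv2.INTER_CUBIC))
```

```text
(no output)
```

View pics/tz.png

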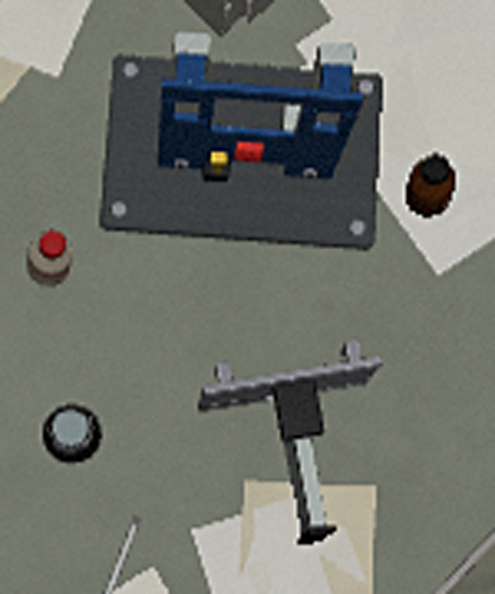

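View pics/sz.png

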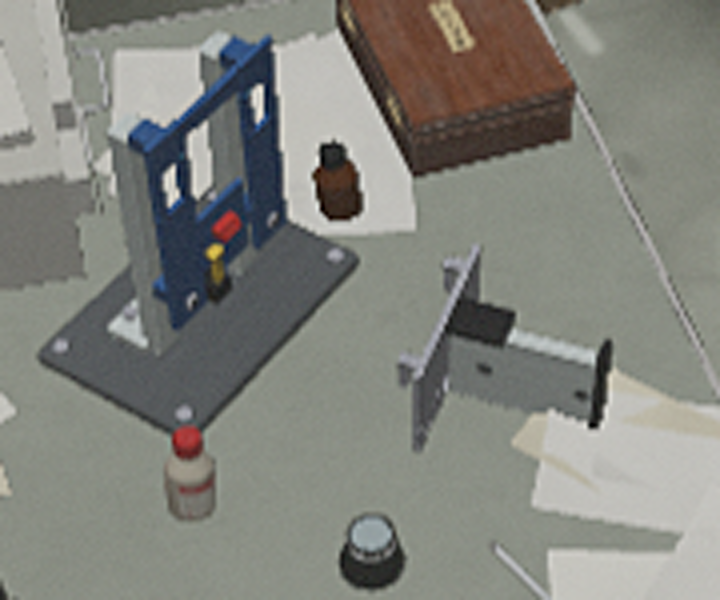

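```bash
cat > h.py <<'E'
import numpy as np, cv2
from scipy.spatial.transform import Rotation as R
from plant import ctrl
def ray(n,u,v,state=None):
    c=ctrl.camera_info(n); f=240/np.tan(np.radians(c['fov_y']/2))
    d=np.array([(u-c['cx'])/f,-(v-c['cy'])/f,-1.])
    if n=='wrist':
        H=c['hand_eye']; T=R.from_euler('xyz',state['ee_rot'],degrees=True).as_matrix()
        return np.array(state['tool_pos'])+T@H[:3,3], T@H[:3,:3]@d
    return np.array(c['eye']), R.from_euler('xyz',c['rotation'],degrees=True).as_matrix()@d
def onz(n,u,v,z,state=None):
    o,d=ray(n,u,v,state); return o+d*(z-o[2])/d[2]
def proj(n,P,state=None):
    c=ctrl.camera_info(n); f=240/np.tan(np.radians(c['fov_y']/2))
    if n=='wrist':
        H=c['hand_eye']; T=R.from_euler('xyz',state['ee_rot'],degrees=True).as_matrix()
        o=np.array(state['tool_pos'])+T@H[:3,3]; M=T@H[:3,:3]
    else: o=np.array(c['eye']); M=R.from_euler('xyz',c['rotation'],degrees=True).as_matrix()
    p=M.T@(np.asarray(P)-o); return np.array([c['cx']+f*p[0]/-p[2], c['cy']-f*p[1]/-p[2]])
def tri(a,b):
    (o1,d1),(o2,d2)=a,b
    A=np.stack([d1,-d2],1); s=np.linalg.lstsq(A,o2-o1,rcond=None)[0]
    p,q=o1+d1*s[0],o2+d2*s[1]; return (p+q)/2,np.linalg.norm(p-q)
E
python3 - <<'E'
from h import *
np.set_printoptions(precision=4,suppress=True)
t=lambda u,v:(290+u/3.3-.35,120+v/3.3-.35)
s=lambda u,v:(220+u/4-.4,130+v/4-.4)
for n,(u,v),z in [('TL',(117,57),.012),('TR',(383,75),.012),('BR',(373,248),.012),('BL',(101,228),.012),
 ('screwTL',(130,70),.012),('screwTR',(366,88),.012),('screwBR',(357,228),.012),('screwBL',(119,209),.012),
 ('rearL',(200,389),.07),('rearR',(379,360),.07),('clawL',(222,366),.066),('clawR',(350,344),.066),('stopL',(298,540),.072),('stopR',(335,530),.072),
 ('flux',(53,243),.061),('amber',(434,167),.056),('loupe',(71,428),.031)]:
    print(n,onz('top',*t(u,v),z))
for n,(u,v),z in [('L',(38,355),.012),('R',(357,262),.012),('B',(205,433),.012),('screwBL?',(184,413),.012),('screwL',(61,346),.012),('screwR',(336,255),.012)]:
    print('scene',n,onz('scene',*s(u,v),z))
for n,a,b in [('rearR',(380,358),(480,247)),('clawL',(222,364),(406,362)),('clawR',(350,344),(452,262)),('flux',(53,243),(187,437)),
  ('panelTL',(163,88),(132,124)),('panelTR',(362,97),(270,38)),('slotLbotL',(175,116),(164,208)),('slotRbotR',(338,128),(263,122))]:
    print(n,tri(ray('top',*t(*a)),ray('scene',*s(*b))))
E
```

```text
TL [0.7188 0.1285 0.012 ]
TR [ 0.7066 -0.0477  0.012 ]
BR [ 0.5886 -0.0387  0.012 ]
BL [0.6013 0.1382 0.012 ]
screwTL [0.7097 0.1198 0.012 ]
screwTR [ 0.6976 -0.0363  0.012 ]
screwBR [ 0.6019 -0.0286  0.012 ]
screwBL [0.6142 0.1266 0.012 ]
rearL [0.4846 0.0764 0.07  ]
rearR [ 0.5031 -0.0323  0.07  ]
clawL [0.4997 0.0628 0.066 ]
clawR [ 0.5137 -0.0154  0.066 ]
stopL [0.3933 0.0184 0.072 ]
stopR [ 0.3994 -0.0037  0.072 ]
flux [0.578  0.1672 0.061 ]
amber [ 0.6295 -0.0714  0.056 ]
loupe [0.4663 0.1557 0.031 ]
scene L [0.7185 0.1321 0.012 ]
scene R [ 0.5879 -0.031   0.012 ]
scene B [0.5958 0.1323 0.012 ]
scene screwBL? [0.6151 0.1259 0.012 ]
scene screwL [0.7105 0.1193 0.012 ]
scene screwR [ 0.6028 -0.0296  0.012 ]
rearR (array([ 0.5033, -0.0337,  0.0677]), np.float64(0.002987034666431757))
clawL (array([0.5002, 0.062 , 0.0612]), np.float64(0.0034779063733239753))
clawR (array([ 0.5124, -0.0157,  0.0664]), np.float64(0.002577583578593438))
flux (array([0.5792, 0.1674, 0.0579]), np.float64(0.0007233785000495762))
panelTL (array([0.6283, 0.1049, 0.2184]), np.float64(0.014363280292689315))
panelTR (array([ 0.624 , -0.0066,  0.198 ]), np.float64(4.217524614563641e-05))
slotLbotL (array([0.6315, 0.0943, 0.1484]), np.float64(0.0027687346295293264))
slotRbotR (array([ 0.6283, -0.0007,  0.1373]), np.float64(0.0025037439564504064))
```

```bash
cat >> h.py <<'E'
def plan(target,yaw,st=None,tilt=None):
    s=st or ctrl.observe(); T=R.from_euler('xyz',s['ee_rot'],degrees=True)
    G=R.from_euler('xyz',[-90,0,yaw],degrees=True)
    d=T.inv().apply(np.array(target)-np.array(s['tool_pos']))*1000
    r=(T.inv()*G).as_rotvec(degrees=True)/8
    return d.round(1), r.round(3)
E
python3 - <<'E'
from h import *
print(plan([.31,-.28,.28],-80)); print(plan([.42,0,.3],9.65))
E
```

```text
(array([-207.6,  -49. , -237.4]), array([ 5.0000e-03, -1.0238e+01, -6.0000e-03]))
(array([-399.2,  -68.7, -469.4]), array([-2.0000e-03, -2.1445e+01, -1.1000e-02]))
```

```bash
python3 -m inch '[1,-20,-5,-23,0,-1,0, 1,-41,-10,-47,0,-2,0, 1,-62,-15,-71,0,-3,0, 1,-83,-20,-95,0,-4,0, 1,-104,-25,-119,0,-5,0, 1,-125,-30,-142,0,-6,0, 1,-146,-35,-166,0,-7,0, 1,-167,-40,-190,0,-8,0, 1,-187,-45,-214,0,-9,0, 1,-208,-49,-237,0,-10,0]'
python3 -c "
from h import *
print(plan([.42,0,.3],9.65))"
```

```text
t: 1.15
tool_pos: [0.3107, -0.279, 0.2802]
ee_rot: [-90.0, 0.1, -81.6]
wrist_force: [0.4, -0.5, -0.0]
width: 0.0855
(array([-260. ,  -19.6,  149. ]), array([-6.0000e-03, -1.1405e+01, -4.0000e-03]))
```

```bash
python3 -m inch '[1,-26,-2,15,0,-1.07,0, 1,-52,-4,30,0,-2.14,0, 1,-78,-6,45,0,-3.2,0, 1,-104,-8,60,0,-4.27,0, 1,-130,-10,75,0,-5.34,0, 1,-156,-12,90,0,-6.41,0, 1,-182,-14,105,0,-7.47,0, 1,-208,-16,120,0,-8.54,0, 1,-234,-18,135,0,-9.6,0, 1,-260,-20,149,0,-10.67,0]'
python3 - <<'E'
from h import *
s=ctrl.observe(); im=ctrl.read_camera('wrist'); cv2.imwrite('pics/w1.png',im[:,:,::-1]); print(s['tool_pos'],s['ee_rot'],s['dq'].round(1))
import pickle; pickle.dump(s,open('w1.pkl','wb'))
E
```

```text
t: 2.15
tool_pos: [0.4203, 0.0013, 0.3003]
ee_rot: [-89.9, 0.0, 4.1]
wrist_force: [-0.0, -0.6, 0.6]
width: 0.0851
[0.42027263 0.00128147 0.30034178] [-8.99488327e+01  4.12050099e-04  4.12302353e+00] [ 42.7  17.1  14.8  -2.4  -0.  -42.6]
```

View pics/w1.png

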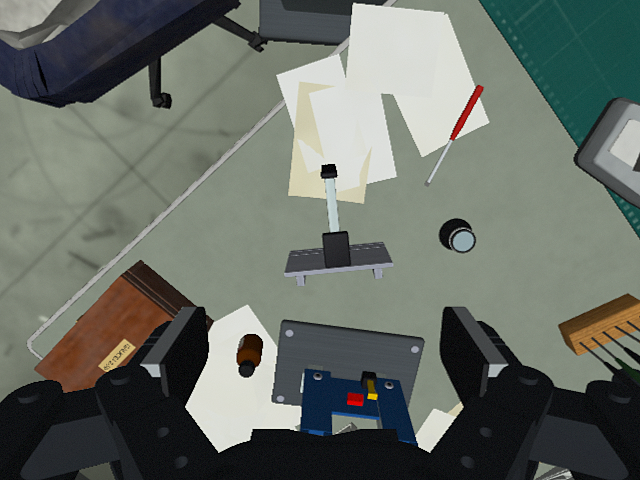

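The wrist view shows the arm clearly, with its claws at (301,280) and (378,274). The stand is at the bottom, partly hidden by the gripper. The robot was still moving, so I'll retake it settled.

```bash
python3 -c "
from h import *
print(plan([.43,0.01,.25],9.65))"
```

```text
(array([ 9.4, 50.7,  4.9]), array([-0.017, -0.613,  0.009]))
```

```bash
python3 -m inch '[1,2,12,1,0,-0.2,0, 1,4,25,2,0,-0.4,0, 1,7,37,4,0,-0.61,0, 1,9,50,5,0,-0.61,0, 1,9,50,5,0,-0.61,0, 1,9,50,5,0,-0.61,0, 1,9,50,5,0,-0.61,0, 1,9,50,5,0,-0.61,0, 1,9,50,5,0,-0.61,0, 1,9,50,5,0,-0.61,0]'
python3 - <<'E'
from h import *
s=ctrl.observe(); im=ctrl.read_camera('wrist'); cv2.imwrite('pics/w2.png',im[:,:,::-1]); print(s['tool_pos'],s['ee_rot'],s['dq'].round(1))
import pickle; pickle.dump(s,open('w2.pkl','wb'))
cv2.imwrite('pics/w2z.png',cv2.resize(im[80:460,220:460,::-1],None,fx=1.55,fy=1.55))
E
```

```text
t: 3.2
tool_pos: [0.4298, 0.01, 0.251]
ee_rot: [-89.9, -0.1, 9.6]
wrist_force: [-0.1, -0.9, -0.8]
width: 0.0856
[0.42975768 0.00995815 0.25096805] [-89.87816036  -0.10015396   9.61991647] [ 0.1  0.1 -0.2 -0.  -0.1 -0.1]
```

View pics/w2.png

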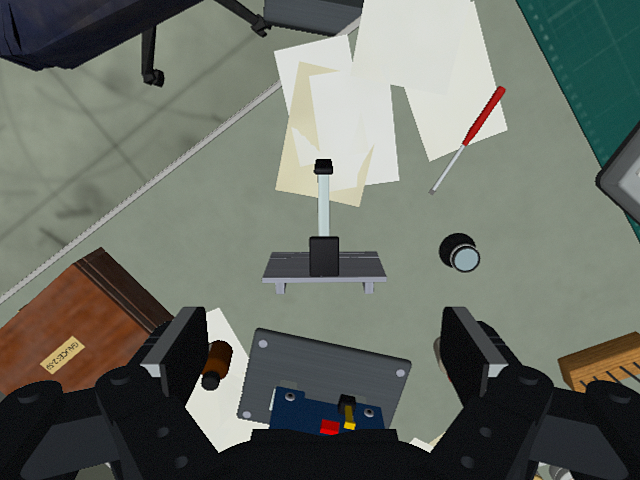

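The arm is aligned with the image. Its plate rear top edge runs from about (263,282) to (387,281), and the end stop is at (323,164). Two stand foot screws show at (263,344) and (400,373).

```bash
python3 - <<'E'
from h import *
import pickle
np.set_printoptions(precision=4,suppress=True)
s=pickle.load(open('w2.pkl','rb'))
for n,u,v,z in [('rL',387,281.5,.07),('rR',263,281.5,.07),('clawL',368,291.5,.066),('clawR',280,292.5,.066),('stopfar',323.5,160,.072),('barm',324,200,.062),
 ('s1',263,344,.012),('s2',400,373,.012),('s3',247,414.5,.012),('us1',290,397,.02),('us2',369.5,412,.02)]:
    print(n,onz('wrist',u,v,z,s))
E
python3 -c "
import cv2
im=cv2.imread('pics/w2.png')[240:440,220:430];cv2.imwrite('pics/w2c.png',cv2.resize(im,None,fx=3,fy=3))"
```

```text
rL [0.4854 0.0761 0.07  ]
rR [ 0.5036 -0.0317  0.07  ]
clawL [0.4993 0.0623 0.066 ]
clawR [ 0.5135 -0.0156  0.066 ]
stopfar [0.3902 0.0032 0.072 ]
barm [0.4242 0.0094 0.062 ]
s1 [ 0.6036 -0.0278  0.012 ]
s2 [0.6149 0.1284 0.012 ]
s3 [ 0.6996 -0.0347  0.012 ]
us1 [0.6607 0.0109 0.02  ]
us2 [0.6659 0.103  0.02  ]
```

View pics/w2c.png

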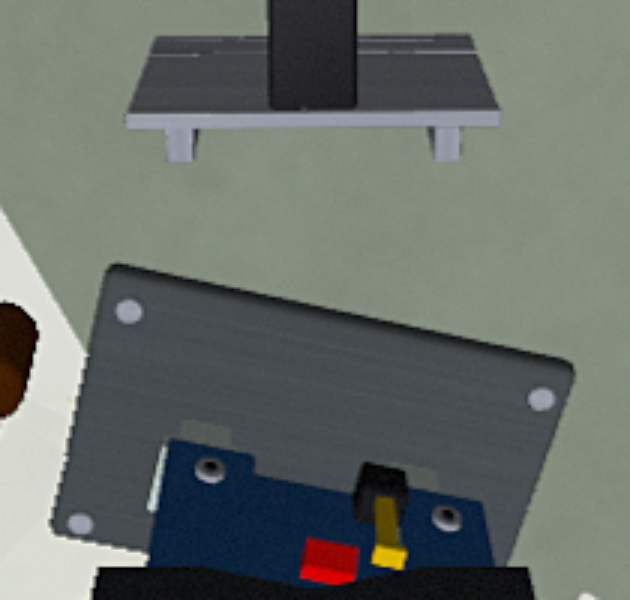

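```bash
python3 -c "
from h import *
print(plan([.4334,0.0112,.0125],9.6))"
```

```text
(array([  3.5, 238.3,   0. ]), array([-0.016,  0.003,  0.011]))
```

```bash
python3 -m inch '[1,3.5,35,0,0,0,0, 1,3.5,75,0,0,0,0, 1,3.5,115,0,0,0,0, 1,3.5,150,0,0,0,0, 1,3.5,180,0,0,0,0, 1,3.5,205,0,0,0,0, 1,3.5,222,0,0,0,0, 1,3.5,232,0,0,0,0, 1,3.5,238,0,0,0,0, 1,3.5,238,0,0,0,0]'
python3 - <<'E'
from h import *
s=ctrl.observe(); im=ctrl.read_camera('wrist'); cv2.imwrite('pics/w3.png',im[:,:,::-1]); print(s['tool_pos'],s['ee_rot'],s['dq'].round(1),s['wrist_force'])
E
```

```text
t: 4.25
tool_pos: [0.4333, 0.0112, 0.0127]
ee_rot: [-89.9, -0.1, 9.6]
wrist_force: [0.4, -0.1, 0.4]
width: 0.0854
[0.43334316 0.0111971  0.01273144] [-8.98638512e+01 -6.99568023e-02  9.62253255e+00] [-0.1 -0.7  1.1  0.7  0.  -0.1] [ 0.37588711 -0.10661756  0.41732883]
```

View pics/w3.png

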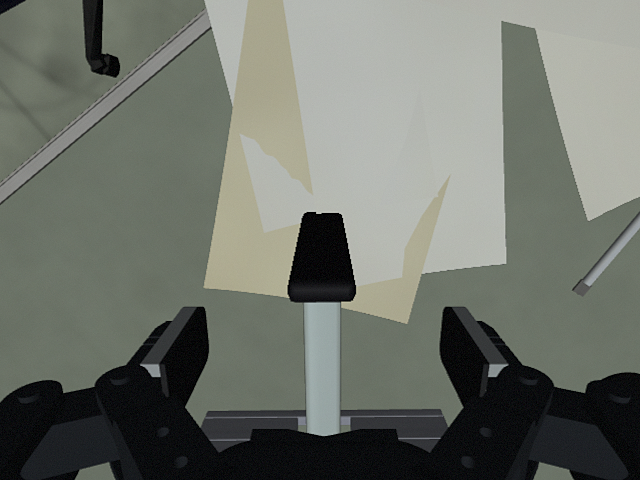

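The bar at (322,360) is centred between the fingers. I'll close on it.

```bash
python3 -m inch '[-1,0,0,0,0,0,0, -1,0,0,0,0,0,0, -1,0,0,0,0,0,0, -1,0,0,0,0,0,0, -1,0,0,0,0,0,0, -1,0,0,0,0,0,0, -1,0,0,0,0,0,0, -1,0,0,0,0,0,0, -1,0,0,0,0,0,0, -1,0,0,0,0,0,0]'
python3 -c "
from h import *
s=ctrl.observe();print(s['width'],s['wrist_force'],s['torque'])"
```

```text
t: 5.3
tool_pos: [0.4339, 0.011, 0.0136]
ee_rot: [-89.9, -0.1, 9.6]
wrist_force: [-1.2, -0.6, 4.0]
width: 0.009
0.009035634987321609 [-1.23451751 -0.61936997  3.978752  ] [-0.10224903  0.20382652 -0.00637633]
```

Run:
```python
import cv2
t=cv2.imread("pics/top0.png")[120:200,310:420]; cv2.imwrite("pics/tz2.png",cv2.resize(t,None,fx=7,fy=7,interpolation=cv2.INTER_CUBIC))
t=cv2.imread("pics/scene0.png")[130:250,225:315]; cv2.imwrite("pics/sz2.png",cv2.resize(t,None,fx=5,fy=5,interpolation=cv2.INTER_CUBIC))
```

```text
(no output)
```

View pics/tz2.png

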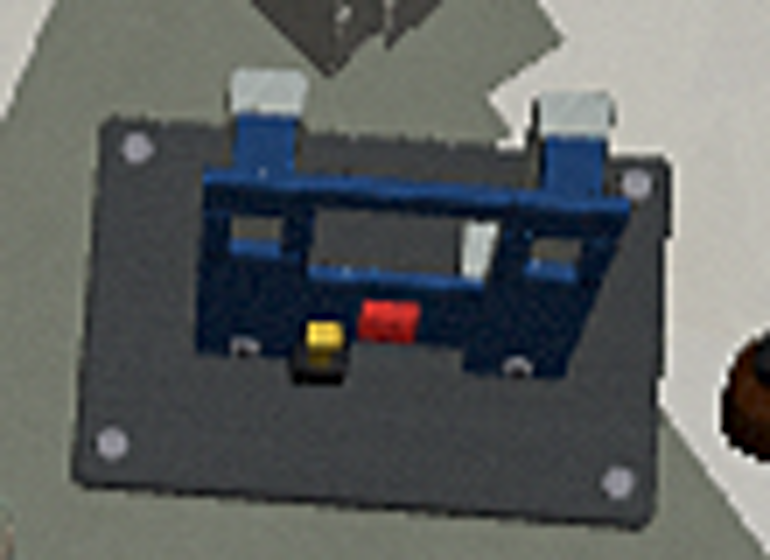

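View pics/sz2.png

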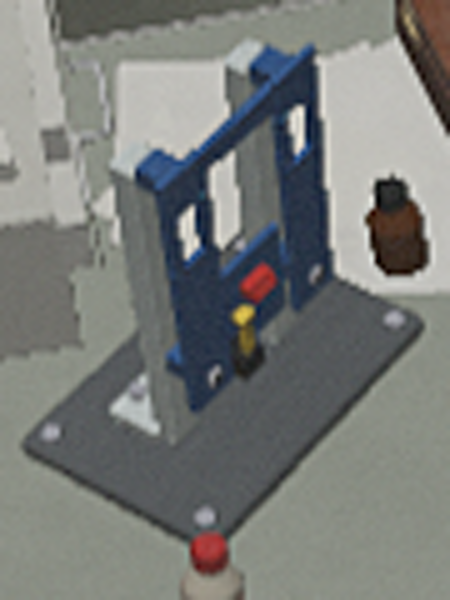

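Run:
```python
import cv2,numpy as np
I=cv2.imread("pics/scene0.png")
a=I[165:190,253:275]; b=I[145:167,278:293]
a=cv2.resize(a,(440,500),interpolation=cv2.INTER_NEAREST); b=cv2.resize(b,(300,440),interpolation=cv2.INTER_NEAREST)
o=np.zeros((500,760,3),np.uint8); o[:,:440]=a; o[:440,460:760]=b; cv2.imwrite("pics/sz3.png",o)
I=cv2.imread("pics/top0.png")
a=I[140:162,336:356]; b=I[142:164,380:400]
o=np.hstack([cv2.resize(a,(400,440),interpolation=cv2.INTER_NEAREST),cv2.resize(b,(400,440),interpolation=cv2.INTER_NEAREST)]);cv2.imwrite("pics/tz3.png",o)
```

```text
(no output)
```

View pics/sz3.png

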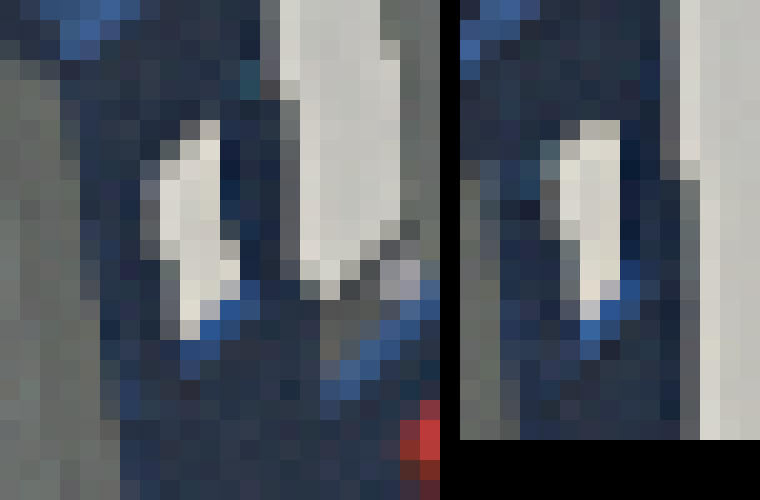

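View pics/tz3.png

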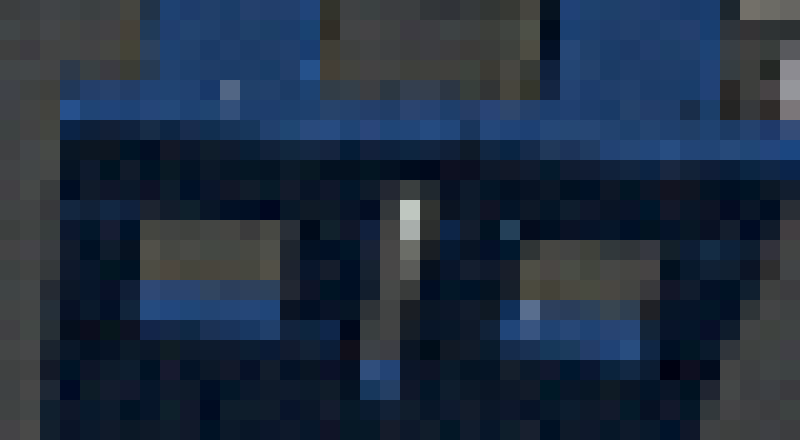

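Run:
```python
from h import *
from scipy.optimize import least_squares
np.set_printoptions(precision=4,suppress=True)
c=np.array([.65655,.0456])
obs=[('top',342.5,156.5,47,0),('top',349.5,156.5,33,0),('top',384.5,159.5,-33,0),('top',391.5,159.5,-47,0),
('scene',261.6,183.3,47,0),('scene',265.4,180,33,0),('scene',283.6,162.3,-33,0),('scene',286.8,159.5,-47,0)]
def P(p,y,yaw):
    x0,y0,z=p[:3]; a=np.radians(yaw); e=np.array([np.cos(a),np.sin(a)]); n=np.array([-e[1],e[0]])
    return np.r_[c+e*x0+n*(y0+y/1000),z]
f=lambda p:np.concatenate([proj(o[0],P(p,o[3],p[3]))-o[1:3] for o in obs]+[[(p[3]+4.3)*2]])
r=least_squares(f,[-.028,0,.14,-4.3]); print(r.x,r.fun.reshape(-1)[:16].reshape(-1,2)); print(P(r.x,0,r.x[3]))
# top only / scene only with y0=0, yaw fixed
for k in('top','scene'):
    g=lambda p:np.concatenate([proj(o[0],P([p[0],0,p[1]],o[3],-4.3))-o[1:3] for o in obs if o[0]==k])
    q=least_squares(g,[-.028,.14]); print(k,q.x)
# foot-panel bottom: screw of uprights
```

```text
[-0.0304 -0.0002  0.1439 -4.2782] [[-0.2824 -0.6774]
 [ 0.0459 -0.1335]
 [-0.3293 -0.5638]
 [ 0.0318 -0.0175]
 [ 0.4446  0.2902]
 [ 0.5598 -0.1604]
 [ 0.1304  0.5162]
 [ 0.5605 -0.1613]]
[0.6262 0.0477 0.1439]
top [-0.0329  0.1493]
scene [-0.0294  0.1439]
```

```bash
python3 -m inch '[-1,0,-6,0,0,0,0, -1,0,-16,0,0,0,0, -1,0,-30,0,0,0,0, -1,0,-46,0,0,0,0, -1,0,-62,0,0,0,0, -1,0,-78,0,0,0,0, -1,0,-92,0,0,0,0, -1,0,-102,0,0,0,0, -1,0,-106,0,0,0,0, -1,0,-106,0,0,0,0]'
python3 -c "
from h import *
s=ctrl.observe();print(s['width'],s['wrist_force'],s['torque'],s['tool_pos'])
print(plan([.5352,.0548,.1186],-4.3))"
```

```text
t: 6.3
tool_pos: [0.4339, 0.0107, 0.12]
ee_rot: [-89.9, -0.2, 9.6]
wrist_force: [-0.3, 0.4, -3.6]
width: 0.0095
0.009511420612281917 [-0.32039963  0.43763246 -3.5977535 ] [-0.00059843  0.06337898  0.00439232] [0.43394275 0.01072032 0.12001817]
(array([107.2,   1.8,  26.5]), array([-0.014,  1.74 ,  0.019]))
```

```bash
python3 -m inch '[-1,7,0,2,0,0.1,0, -1,22,0,5,0,0.4,0, -1,40,0,10,0,0.7,0, -1,58,1,15,0,1.0,0, -1,76,1,19,0,1.3,0, -1,92,1,23,0,1.55,0, -1,102,2,25,0,1.7,0, -1,107,2,26.5,0,1.74,0, -1,107,2,26.5,0,1.74,0, -1,107,2,26.5,0,1.74,0]'
python3 - <<'E'
from h import *
s=ctrl.observe();print(s['tool_pos'],s['ee_rot'],s['wrist_force'])
for n,(y0,y1,x0,x1,k) in {'top':(110,230,310,430,5),'scene':(130,250,220,340,5)}.items():
    im=ctrl.read_camera(n)[:,:,::-1]; cv2.imwrite(f'pics/{n}5.png',im); cv2.imwrite(f'pics/{n}5z.png',cv2.resize(im[y0:y1,x0:x1],None,fx=k,fy=k,interpolation=cv2.INTER_CUBIC))
print(plan([.5352,.0548,.1186],-4.3))
E
```

```text
t: 7.3
tool_pos: [0.5345, 0.0548, 0.1179]
ee_rot: [-89.9, -0.1, -4.3]
wrist_force: [0.5, -0.2, -3.8]
width: 0.0089
[0.53454953 0.0548208  0.11793787] [-8.98729603e+01 -8.29377624e-02 -4.27187600e+00] [ 0.47398403 -0.16226867 -3.75677613]
(array([ 0.5, -0.3,  0.2]), array([-0.016,  0.001,  0.015]))
```

View pics/top5z.png

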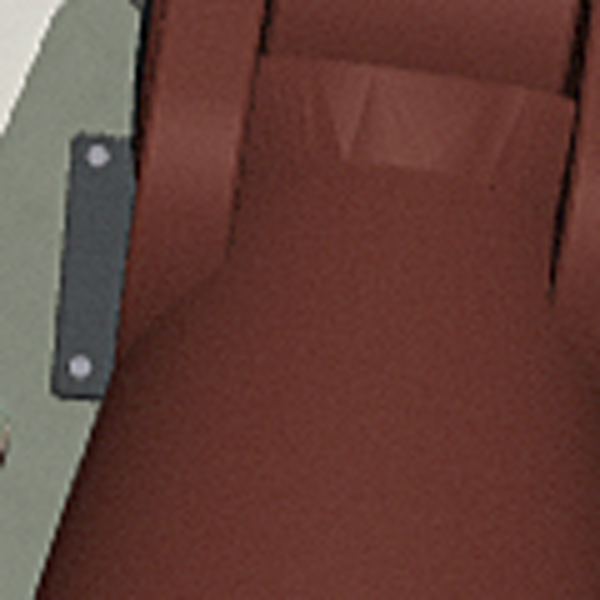

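View pics/scene5z.png

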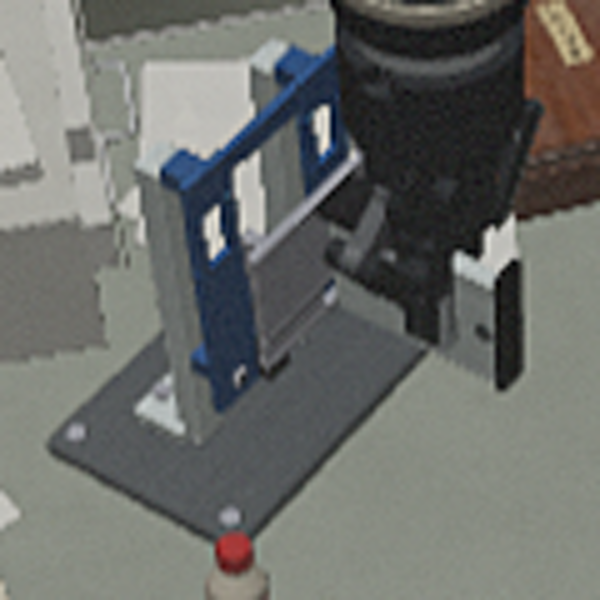

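Run:
```python
from h import *
s=ctrl.observe(); T=R.from_euler('xyz',s['ee_rot'],degrees=True)
# arm frame: x=tool x, y=tool z, z=-tool y
def arm(x,y,z): return np.array(s['tool_pos'])+T.apply([.0617+x,-(z-.0136),y])
for p in [(0,.055,.07),(0,-.055,.07),(-.005,.055,.07),(-.005,.055,0),(0,.055,0),(.0125,.044,.066)]: print(p,((proj('scene',arm(*p))-[219.6,129.6])*5).round(0))
```

```text
(0, 0.055, 0.07) [248. 258.]
(0, -0.055, 0.07) [399. 113.]
(-0.005, 0.055, 0.07) [258. 263.]
(-0.005, 0.055, 0) [271. 373.]
(0, 0.055, 0) [263. 369.]
(0.0125, 0.044, 0.066) [242. 238.]
```

```bash
python3 -m inch '[-1,2,0,0,0,0,0, -1,4,0,0,0,0,0, -1,6,-0.3,0.2,0,0,0, -1,8,-0.5,0.2,0,0,0, -1,10,-0.7,0.2,0,0,0, -1,12,-0.7,0.2,0,0,0, -1,13,-0.7,0.2,0,0,0, -1,14,-0.7,0.2,0,0,0, -1,15,-0.7,0.2,0,0,0, -1,15,-0.7,0.2,0,0,0]'
python3 -c "
from h import *
s=ctrl.observe();print(s['wrist_force'],s['torque'],s['tool_pos'])"
python3 -m inch '[-1,0.5,0,0,0,0,0, -1,1,0,0,0,0,0, -1,1.5,0,0,0,0,0, -1,2,0,0,0,0,0, -1,2.5,0,0,0,0,0, -1,3,0,0,0,0,0, -1,3.5,0,0,0,0,0, -1,4,0,0,0,0,0, -1,4,0,0,0,0,0, -1,4,0,0,0,0,0]'
python3 - <<'E'
from h import *
s=ctrl.observe();print(s['tool_pos'],s['ee_rot'],s['wrist_force'],s['torque'])
im=ctrl.read_camera('scene')[:,:,::-1]; cv2.imwrite('pics/s6z.png',cv2.resize(im[130:250,220:340],None,fx=5,fy=5,interpolation=cv2.INTER_CUBIC))
E
```

```text
t: 8.4
tool_pos: [0.5497, 0.0537, 0.119]
ee_rot: [-89.9, -0.1, -4.3]
wrist_force: [0.5, 0.2, -3.3]
width: 0.0092
[ 0.45279251  0.15885088 -3.27172188] [-0.02623619  0.06078687 -0.01937265] [0.54966601 0.05371237 0.11897512]
t: 9.4
tool_pos: [0.5536, 0.0534, 0.119]
ee_rot: [-89.9, -0.1, -4.3]
wrist_force: [0.2, -0.6, -3.2]
width: 0.009
[0.55364992 0.05342707 0.11897025] [-89.87528017  -0.1176565   -4.29213316] [ 0.21581546 -0.5574253  -3.16693296] [0.02269537 0.11803649 0.02438615]
```

View pics/s6z.png

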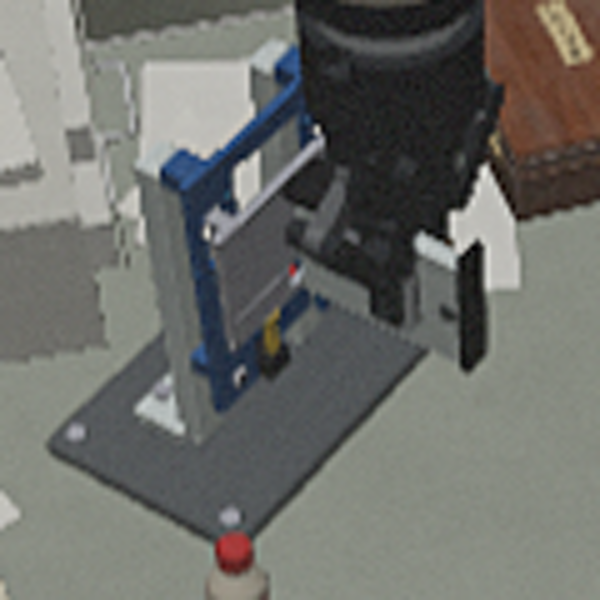

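No contact force so far, and the left claw is at its slot at (213,230). I'll continue gently.

```bash
python3 -m inch '[-1,0.5,0,0,0,0,0, -1,1,0,0,0,0,0, -1,1.5,0,0,0,0,0, -1,2,0,0,0,0,0, -1,2.5,0,0,0,0,0, -1,3,0,0,0,0,0, -1,3.5,0,0,0,0,0, -1,4,0,0,0,0,0, -1,4,0,0,0,0,0, -1,4,0,0,0,0,0]'
```

```text
t: 10.45
tool_pos: [0.5576, 0.0531, 0.119]
ee_rot: [-89.9, -0.1, -4.3]
wrist_force: [-0.8, 0.3, -4.0]
width: 0.0094
```

```bash
python3 -m inch '[-1,0.5,0,0,0,0,0, -1,1,0,0,0,0,0, -1,1.5,0,0,0,0,0, -1,2,0,0,0,0,0, -1,2.5,0,0,0,0,0, -1,3,0,0,0,0,0, -1,3.5,0,0,0,0,0, -1,4,0,0,0,0,0, -1,4,0,0,0,0,0, -1,4,0,0,0,0,0]'
```

```text
t: 11.45
tool_pos: [0.5616, 0.0528, 0.1189]
ee_rot: [-89.9, -0.1, -4.3]
wrist_force: [-0.2, 0.3, -3.0]
width: 0.0092
```

```bash
python3 -m inch '[-1,0.3,0,0,0,0,0, -1,0.6,0,0,0,0,0, -1,0.9,0,0,0,0,0, -1,1.2,0,0,0,0,0, -1,1.5,0,0,0,0,0, -1,1.7,0,0,0,0,0, -1,1.9,0,0,0,0,0, -1,2,0,0,0,0,0, -1,2,0,0,0,0,0, -1,2,0,0,0,0,0]'
python3 - <<'E'
from h import *
s=ctrl.observe();print(s['tool_pos'],s['ee_rot'],s['wrist_force'],s['torque'])
im=ctrl.read_camera('scene')[:,:,::-1]; cv2.imwrite('pics/s7z.png',cv2.resize(im[130:250,220:340],None,fx=5,fy=5,interpolation=cv2.INTER_CUBIC))
E
```

```text
t: 12.45
tool_pos: [0.5626, 0.0528, 0.1187]
ee_rot: [-89.9, 0.0, -4.3]
wrist_force: [-7.0, 0.1, -1.6]
width: 0.0092
[0.56256216 0.05279185 0.11866671] [-8.98807114e+01  1.36224582e-02 -4.29025050e+00] [-6.95421087  0.1274379  -1.63195979] [-0.03183459  1.21514688 -0.02225172]
```

View pics/s7z.png

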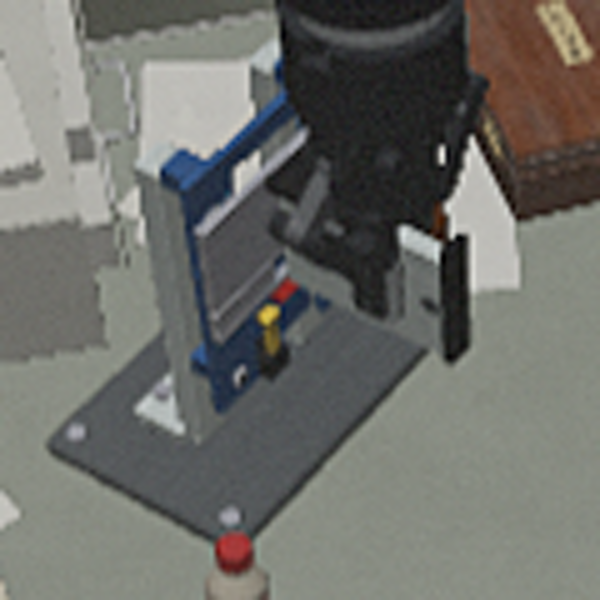

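Contact came at about 7 N with the plate near the face. I'll ease off and feel downward.

```bash
python3 -m inch '[-1,0.3,0,0,0,0,0, -1,0.3,0.5,0,0,0,0, -1,0.3,1,0,0,0,0, -1,0.3,1.5,0,0,0,0, -1,0.3,2,0,0,0,0, -1,0.3,2.5,0,0,0,0, -1,0.3,3,0,0,0,0, -1,0.3,3.5,0,0,0,0, -1,0.3,4,0,0,0,0, -1,0.3,4,0,0,0,0]'
```

```text
t: 13.5
tool_pos: [0.5625, 0.0529, 0.1144]
ee_rot: [-89.9, 0.1, -4.3]
wrist_force: [-5.0, 0.9, -2.0]
width: 0.0094
```

```bash
python3 -m inch '[-1,0,0,0,0,0,0, -1,0,0.5,0,0,0,0, -1,0,1,0,0,0,0, -1,0,1.5,0,0,0,0, -1,0,2,0,0,0,0, -1,0,2.5,0,0,0,0, -1,0,3,0,0,0,0, -1,0,3.4,0,0,0,0, -1,0,3.4,0,0,0,0, -1,0,3.4,0,0,0,0]'
python3 - <<'E'
from h import *
s=ctrl.observe();print(s['tool_pos'],s['ee_rot'],s['wrist_force'],s['torque'])
im=ctrl.read_camera('scene')[:,:,::-1]; cv2.imwrite('pics/s8z.png',cv2.resize(im[130:250,220:340],None,fx=5,fy=5,interpolation=cv2.INTER_CUBIC))
E
```

```text
t: 14.5
tool_pos: [0.5625, 0.0529, 0.1113]
ee_rot: [-89.9, 0.1, -4.3]
wrist_force: [-4.7, 1.5, -0.1]
width: 0.0092
[0.56247337 0.052889   0.11133222] [-8.98788811e+01  5.56655148e-02 -4.28544749e+00] [-4.73020108  1.50355408 -0.10430541] [ 0.03965459  0.98457763 -0.03238839]
```

View pics/s8z.png

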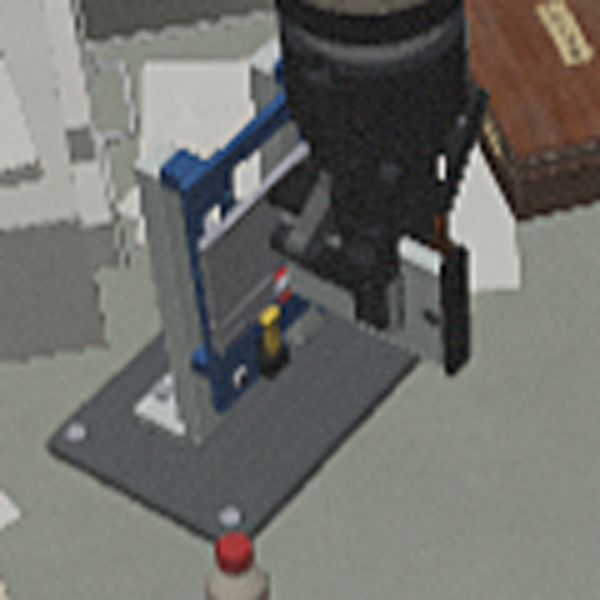

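```bash
python3 -m inch '[-1,-0.4,0,0,0,0,0, -1,-0.4,0.5,0,0,0,0, -1,-0.4,1,0,0,0,0, -1,-0.4,1.5,0,0,0,0, -1,-0.4,2,0,0,0,0, -1,-0.4,2.5,0,0,0,0, -1,-0.4,3,0,0,0,0, -1,-0.4,3,0,0,0,0, -1,-0.4,3,0,0,0,0, -1,-0.4,3,0,0,0,0]'
python3 -c "
from h import *
s=ctrl.observe();print(s['wrist_force'],s['torque'],s['tool_pos'],s['ee_rot'])"
```

```text
t: 15.55
tool_pos: [0.562, 0.0529, 0.1083]
ee_rot: [-89.9, 0.1, -4.3]
wrist_force: [-3.9, 0.5, -0.1]
width: 0.0094
[-3.87000606  0.47208989 -0.12513378] [3.92700032e-04 6.97473976e-01 2.17518714e-03] [0.56198771 0.0529357  0.10826744] [-8.98771953e+01  6.60774119e-02 -4.28248978e+00]
```

```bash
python3 -m inch '[-1,0,0.4,0,0,0,0, -1,0,0.8,0,0,0,0, -1,0,1.2,0,0,0,0, -1,0,1.6,0,0,0,0, -1,0,2,0,0,0,0, -1,0,2.4,0,0,0,0, -1,0,2.7,0,0,0,0, -1,0,3,0,0,0,0, -1,0,3,0,0,0,0, -1,0,3,0,0,0,0]'
python3 -c "
from h import *
s=ctrl.observe();print(s['wrist_force'],s['torque'],s['tool_pos'],s['ee_rot'])"
```

```text
t: 16.55
tool_pos: [0.5617, 0.053, 0.1049]
ee_rot: [-89.9, 0.1, -4.3]
wrist_force: [-4.4, -0.3, -1.9]
width: 0.0093
[-4.42376119 -0.34417228 -1.88840986] [0.06400117 0.98746593 0.00941245] [0.56169022 0.05300751 0.10488186] [-89.87380451   0.11059741  -4.28159703]
```

```bash
python3 -m inch '[-1,0,0.4,0,0,0,0, -1,0,0.8,0,0,0,0, -1,0,1.2,0,0,0,0, -1,0,1.6,0,0,0,0, -1,0,2,0,0,0,0, -1,0,2.4,0,0,0,0, -1,0,2.7,0,0,0,0, -1,0,3,0,0,0,0, -1,0,3,0,0,0,0, -1,0,3,0,0,0,0]'
python3 - <<'E'
from h import *
s=ctrl.observe();print(s['wrist_force'],s['torque'],s['tool_pos'],s['ee_rot'])
im=ctrl.read_camera('scene')[:,:,::-1]; cv2.imwrite('pics/s9z.png',cv2.resize(im[130:250,220:340],None,fx=5,fy=5,interpolation=cv2.INTER_CUBIC))
E
```

```text
t: 17.55
tool_pos: [0.5617, 0.053, 0.1017]
ee_rot: [-89.9, 0.1, -4.3]
wrist_force: [-3.1, 0.4, -2.8]
width: 0.0094
[-3.08968241  0.42296951 -2.82316968] [ 0.05759627  0.96907684 -0.04128001] [0.56165043 0.05299941 0.10171879] [-89.87337661   0.11798405  -4.28479481]
```

View pics/s9z.png

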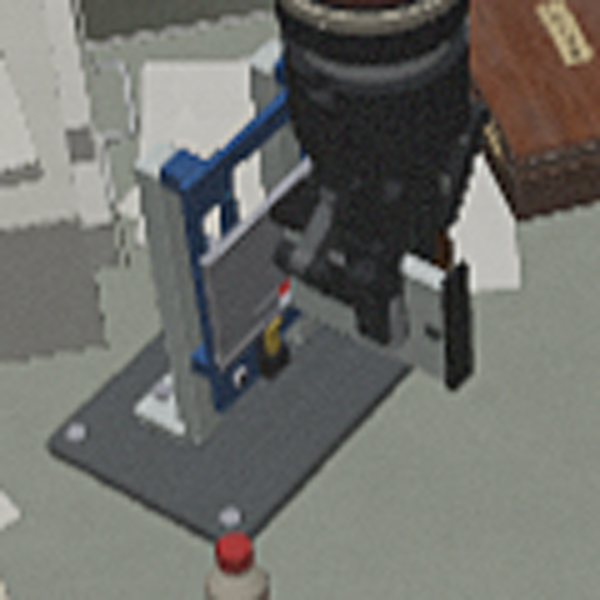

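```bash
python3 -m inch '[-1,0.3,0.4,0,0,0,0, -1,0.3,0.8,0,0,0,0, -1,0.3,1.2,0,0,0,0, -1,0.3,1.6,0,0,0,0, -1,0.3,2,0,0,0,0, -1,0.3,2.3,0,0,0,0, -1,0.3,2.5,0,0,0,0, -1,0.3,2.5,0,0,0,0, -1,0.3,2.5,0,0,0,0, -1,0.3,2.5,0,0,0,0]'
python3 -c "
from h import *
s=ctrl.observe();print(s['wrist_force'],s['torque'],s['tool_pos'],s['ee_rot'])"
```

```text
t: 18.6
tool_pos: [0.5624, 0.0529, 0.0995]
ee_rot: [-89.9, 0.1, -4.3]
wrist_force: [0.8, 0.3, -0.4]
width: 0.009
[ 0.75336347  0.31012211 -0.41929285] [-0.00518946 -0.26250072 -0.0242807 ] [0.56236332 0.05292068 0.09954203] [-8.98750386e+01  6.24216633e-02 -4.28429209e+00]
```

The horizontal push-back has gone, so the catch has probably snapped. I'll feel for the stop.

```bash
python3 -m inch '[-1,0,0.2,0,0,0,0, -1,0,0.4,0,0,0,0, -1,0,0.6,0,0,0,0, -1,0,0.8,0,0,0,0, -1,0,1,0,0,0,0, -1,0,1.2,0,0,0,0, -1,0,1.4,0,0,0,0, -1,0,1.5,0,0,0,0, -1,0,1.5,0,0,0,0, -1,0,1.5,0,0,0,0]'
python3 -c "
from h import *
s=ctrl.observe();print(s['wrist_force'],s['torque'],s['tool_pos'],s['ee_rot'])"
```

```text
t: 19.6
tool_pos: [0.5625, 0.0529, 0.0991]
ee_rot: [-89.9, 0.0, -4.3]
wrist_force: [-4.7, 0.1, 9.3]
width: 0.0096
[-4.74836802  0.13400365  9.34482616] [0.00102277 0.55953073 0.0051169 ] [0.56248764 0.05290437 0.09909392] [-8.98870438e+01  2.54133002e-02 -4.28158121e+00]
```

```bash
python3 -m inch '[-1,0,0.8,0,0,0,0, -1,0,1,0,0,0,0, -1,0,1.2,0,0,0,0, -1,0,1.4,0,0,0,0, -1,0,1.6,0,0,0,0, -1,0,1.7,0,0,0,0, -1,0,1.7,0,0,0,0, -1,0,1.7,0,0,0,0, -1,0,1.7,0,0,0,0, -1,0,1.7,0,0,0,0]'
python3 - <<'E'
from h import *
s=ctrl.observe();print(s['wrist_force'],s['torque'],s['tool_pos'],s['ee_rot'])
im=ctrl.read_camera('scene')[:,:,::-1]; cv2.imwrite('pics/s10.png',im); cv2.imwrite('pics/s10z.png',cv2.resize(im[160:220,250:310],None,fx=9,fy=9,interpolation=cv2.INTER_CUBIC))
E
```

```text
t: 20.6
tool_pos: [0.5625, 0.0529, 0.099]
ee_rot: [-89.9, -0.0, -4.3]
wrist_force: [-8.1, 0.6, 14.3]
width: 0.0095
[-8.148536    0.63135924 14.30936628] [ 0.0021503   1.14515786 -0.01104283] [0.56246595 0.05291054 0.09896126] [-8.99017041e+01 -7.89399271e-03 -4.27956158e+00]
```

View pics/s10z.png

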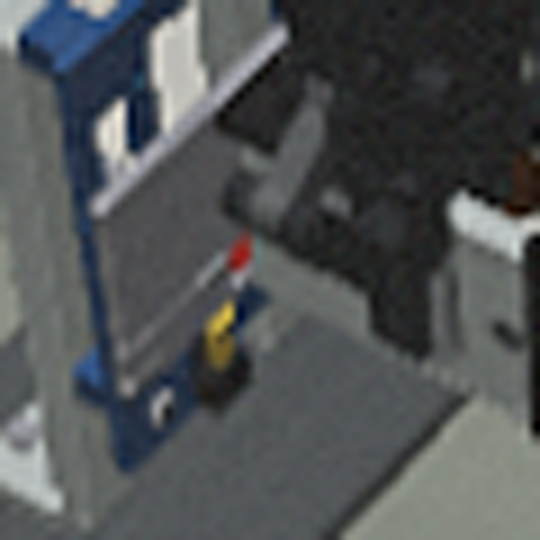

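Hard stop confirmed: 5 N more moved it only 0.1 mm, and the red catch shows through the plate window at (240,255). I'll relax and release.

```bash
python3 -m inch '[-1,0,0,0,0,0,0, -1,0,0,0,0,0,0, 1,0,0,0,0,0,0, 1,0,0,0,0,0,0, 1,0,0,0,0,0,0, 1,0,0,0,0,0,0, 1,0,0,0,0,0,0, 1,0,0,0,0,0,0, 1,0,0,0,0,0,0, 1,0,0,0,0,0,0]'
python3 - <<'E'
from h import *
s=ctrl.observe();print(s['wrist_force'],s['width'])
im=ctrl.read_camera('wrist')[:,:,::-1]; cv2.imwrite('pics/w11.png',im)
E
```

```text
t: 21.65
tool_pos: [0.5625, 0.0529, 0.0989]
ee_rot: [-89.9, -0.0, -4.3]
wrist_force: [-0.1, -0.5, -0.2]
width: 0.0851
[-0.11685188 -0.54935215 -0.19847434] 0.08509568107975632
```

View pics/w11.png

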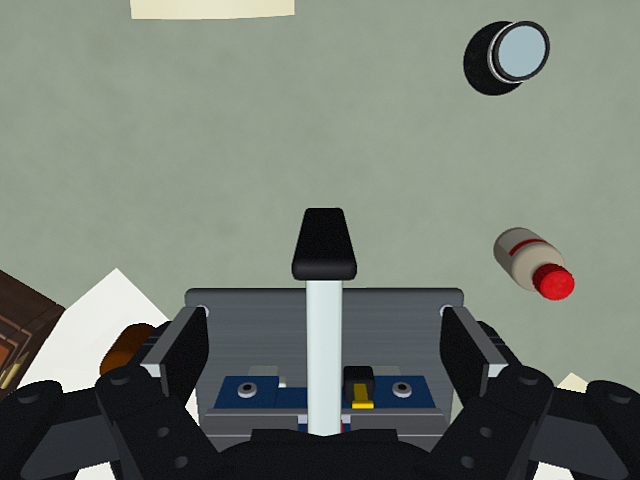

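The arm hangs by itself between the open fingers, with the bar at (322,350). I'll back away straight up.

```bash
python3 -m inch '[1,0,-8,0,0,0,0, 1,0,-24,0,0,0,0, 1,0,-45,0,0,0,0, 1,0,-70,0,0,0,0, 1,0,-95,0,0,0,0, 1,0,-120,0,0,0,0, 1,0,-145,0,0,0,0, 1,0,-165,0,0,0,0, 1,0,-178,0,0,0,0, 1,0,-180,0,0,0,0]'
python3 -m inch '[1,-10,0,0,0,0,0, 1,-30,0,0,0,0,0, 1,-50,0,0,0,0,0, 1,-70,0,0,0,0,0, 1,-90,0,0,0,0,0, 1,-110,0,0,0,0,0, 1,-130,0,0,0,0,0, 1,-145,0,0,0,0,0, 1,-150,0,0,0,0,0, 1,-150,0,0,0,0,0]'
python3 - <<'E'
from h import *
for n,(y0,y1,x0,x1,k) in {'top':(120,240,310,430,5),'scene':(130,250,220,340,5)}.items():
    im=ctrl.read_camera(n)[:,:,::-1]; cv2.imwrite(f'pics/{n}12.png',im); cv2.imwrite(f'pics/{n}12z.png',cv2.resize(im[y0:y1,x0:x1],None,fx=k,fy=k,interpolation=cv2.INTER_CUBIC))
s=ctrl.observe(); im=ctrl.read_camera('wrist')[:,:,::-1]; cv2.imwrite('pics/w12.png',im)
E
```

```text
t: 22.7
tool_pos: [0.5631, 0.0525, 0.2816]
ee_rot: [-89.9, -0.2, -4.3]
wrist_force: [-0.1, 0.0, 0.9]
width: 0.0856
t: 23.7
tool_pos: [0.4134, 0.0637, 0.2808]
ee_rot: [-89.9, -0.2, -4.3]
wrist_force: [0.2, 0.7, 0.9]
width: 0.0853
```

View pics/top12.png

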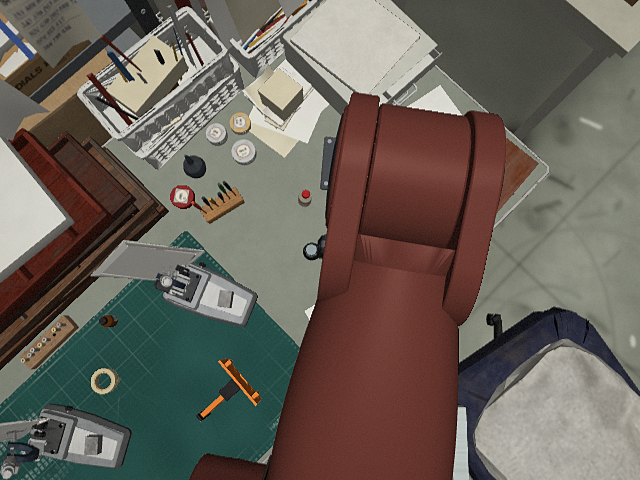

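View pics/scene12z.png

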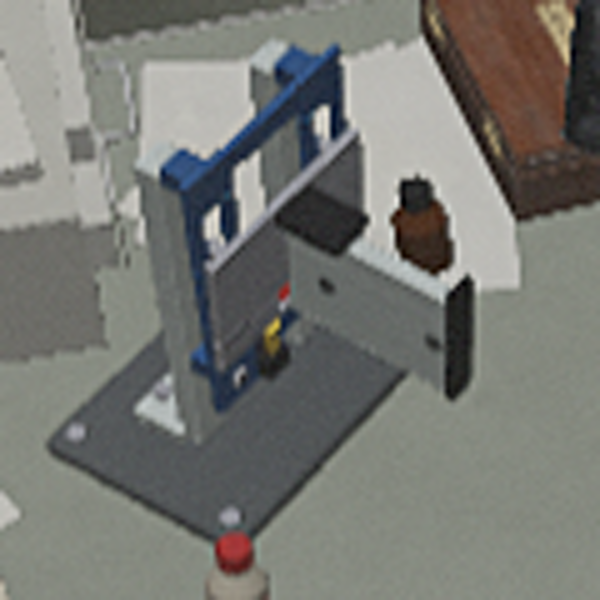

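View pics/w12.png

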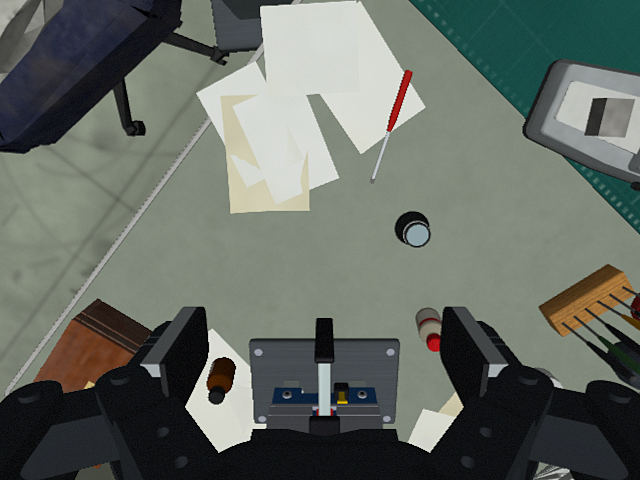

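The scene view shows the arm hanging square, with red visible in the window at (287,292). The bottles are standing, and the loupe is at (312,250) as before. I'll zoom the after-release wrist picture to check the catch and pin.

Run:
```python
import cv2,numpy as np
a=cv2.resize(cv2.imread('pics/w11.png')[355:445,180:470],None,fx=2.7,fy=2.7,interpolation=cv2.INTER_CUBIC)
b=cv2.resize(cv2.imread('pics/scene12.png')[172:212,255:320],None,fx=8,fy=8,interpolation=cv2.INTER_NEAREST)
o=np.zeros((a.shape[0]+b.shape[0],783,3),np.uint8);o[:a.shape[0],:a.shape[1]]=a;o[a.shape[0]:,:b.shape[1]]=b
cv2.imwrite('pics/z13.png',o)
```

```text
(no output)
```

View pics/z13.png

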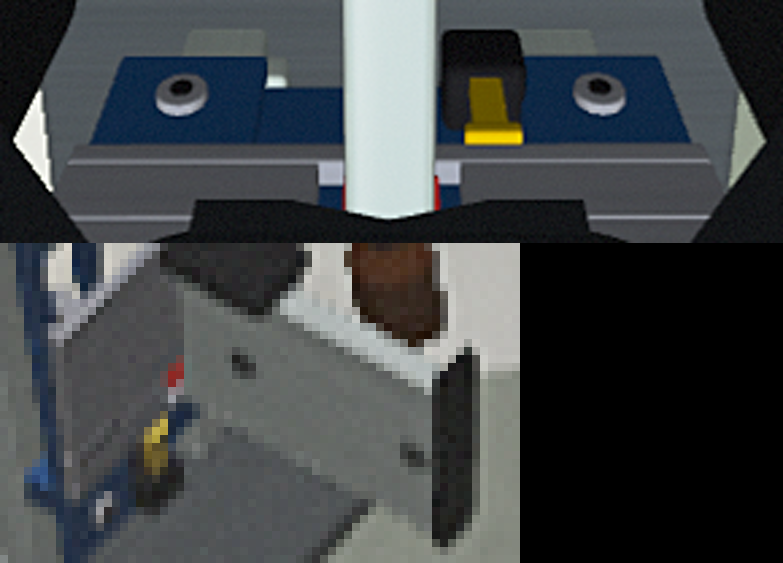

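Run:
```python
import cv2,numpy as np
a=cv2.imread('pics/s10.png')[170:210,250:290];b=cv2.imread('pics/scene12.png')[170:210,250:290]
cv2.imwrite('pics/z14.png',np.hstack([cv2.resize(x,None,fx=10,fy=10,interpolation=cv2.INTER_NEAREST) for x in(a,b)]))
```

```text
(no output)
```

View pics/z14.png

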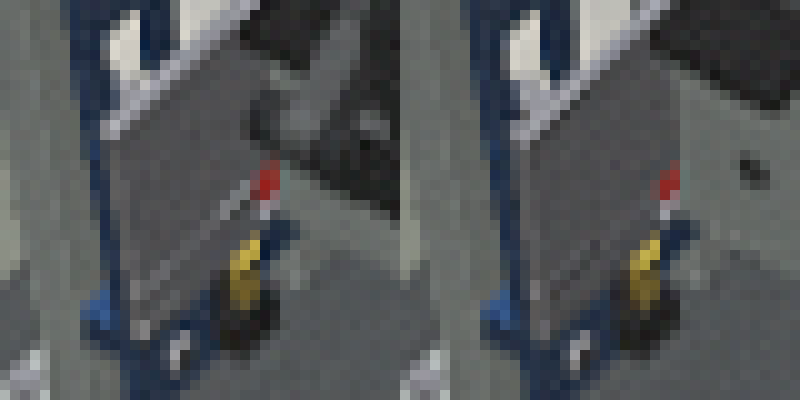

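Run:
```python
from h import *
a=cv2.imread('pics/s10.png')[175:215,285:325];b=cv2.imread('pics/scene12.png')[175:215,285:325]
cv2.imwrite('pics/z15.png',np.hstack([cv2.resize(x,None,fx=10,fy=10,interpolation=cv2.INTER_NEAREST) for x in(a,b)]))
# predicted pixel shift for tilt about the lower rear edge
G=R.from_euler('xyz',[-90,0,-4.3],degrees=True); p=np.array([.5625,.0529,.099])
def arm(x,y,z,t):
    x,z=x*np.cos(t)+-z*np.sin(t),z*np.cos(t)+x*np.sin(t)
    return p+G.apply([.0617+x,-(z-.0136),y])
for t in(0,.03,.06,.1): print(t,*[proj('scene',arm(*q,t)).round(1) for q in[(0,.055,.07),(-.005,.055,0),(-.1,0.005,.072),(-.1,.005,0)]])
```

```text
0 [259.9 182.6] [264.9 205. ] [310.5 186.6] [311.2 208.7]
0.03 [260.6 183. ] [264.9 205. ] [311.3 188. ] [311.3 209.6]
0.06 [261.4 183.4] [264.9 205.1] [312.1 189.4] [311.2 210.4]
0.1 [262.4 184. ] [264.9 205.1] [313.1 191.2] [311.2 211.5]
```

View pics/z15.png

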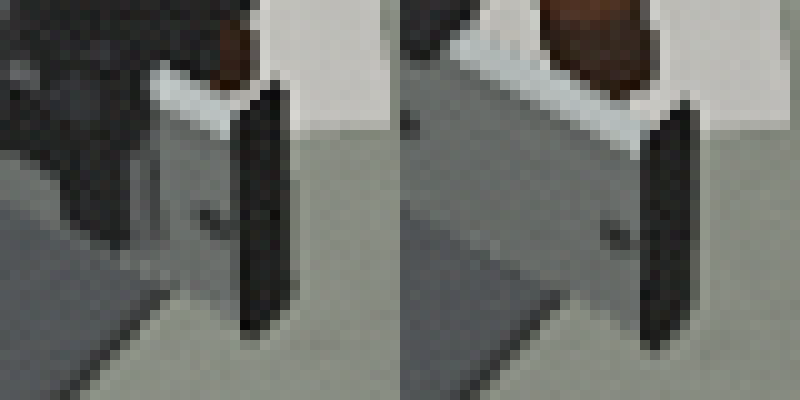

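Release tilt is about 0.04 rad (the end stop dropped about 1.5 px), under the 0.1 limit. I'm handing in.

```bash
python3 -c "
from h import *
s=ctrl.observe();print(s['t'],s['wrist_force'],abs(s['dq']).max())
print(ctrl.finish_job())"
```

```text
23.85 [-0.79401303  0.05000252 -0.64132684] 0.3277539507287131
the job is handed in; nothing more can be done
None
```

The steel arm is hooked into both slots, pressed down to the hard stop and released. I handed the job in at about 24 s of the 64 s allowed.

- **Hooking:** The claws entered the slots without contact. The plate then met the uprights' face at about 7 N, roughly 2.5 mm earlier than my vision estimate.
- **Pressing home:** The sideways push felt on the way down disappeared just before the stop, which I took as the catch snapping. At the stop the wrist force change came to about 18 N downward and 8 N sideways, well under 45 N. The last extra 5 N moved it only 0.1 mm.
- **After release:** Pictures show red in the plate's window above the lower bar and the plate's lower edge on the yellow pin. The arm sagged forward by about 0.04 rad, under the 0.1 limit.
- **Bystanders:** Both bottles and the loupe look upright and where they were. I judged that by eye and did not re-measure them.
- **Not measured:** I judged the catch and pin from force and pictures only, since I could not read their joint values. The robot still blocked the top camera's view of the stand, so there is no overhead confirmation.

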